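# Key the budgie's foraging wheel onto its spring stand and hold it down

## Robot

A 7-joint arm with a two-finger parallel gripper is mounted at the origin on the work surface. World frame = base frame: x ahead of the robot, y to its left, z up, the work surface at z = 0. Lengths are in m, angles in rad, forces in N, time in s.
With the tool pointing down it reaches from about 0.425 to 0.875 m from the base axis. Payload 4.7 kg.
Tool frame: the origin (TCP) lies midway between the tips of the shut fingers; the grasp point (between the pads) lies 19 mm behind it (ctrl.grip_depth is the distance from the TCP to the grasp point, in m); z points along the fingers, y is the direction in which the jaws open and shut (so a half turn about z gives the same grasp; the last joint's range is limited). The gripper opens to 87 mm and grips with 3 to 60 N. Pads are 19 mm wide; open, the fingers measure 117 mm over their backs; the gripper's body (75 mm by 190 mm) begins 51 mm behind the grasp point.
Start: joints at [-1.089, 0.321, -0.07, 1.45, 0.023, 1.371, -0.057], TCP at [0.293, 0.58, 0.223] pointing down, gripper open.
Joint ranges: [-2.86, 2.86], [-0.3, 2.09], [-1.38, 1.24], [0.06, 2.45], [-1.56, 4.7], [0.09, 2.05], [-2.69, 2.69]. Speed limits (rad/s): [2.57, 2.57, 3.14, 3.14, 3.14, 3.14, 3.14].

## Interface

Orientations are given as a rotation vector (axis times angle).
In Python, from bench import ctrl gives the robot as it stands. The module is installed in compiled form; this text tells all that it offers.
- The arm moves only by the shell command python3 -m inch 'ROWS' [FORCE]. ROWS is JSON, a list of rows, each a list of 5 numbers: the opening, from -1 (shut) to 1 (fully open), so that 0 is half open, then the shift along the tool's x, y, z in mm, then the turn about the tool's z in rad. In form: [[fingers, tx, ty, tz, twist], ...]. A call has 1 to 5 rows; each row shifts and turns the pose as measured when the row begins, along the tool's axes as they then stand; what a row does not reach is not made up. A row lasts 1/8 s, in which the tool goes at most 62.5 mm and 10.7 degrees, less where a joint would pass 70% of its speed; a pose out of reach is approached as far as the arm can. A call is refused whole if a number of a shift passes 62.5 or a number of a turn 0.188, either way. A call with a gripper value outside its range is refused whole. The fingers move at their own pace and stop on an object; FORCE is the grip in N (left out, the last holds). Time passes only in rows, so rows that do not move let the fingers close. It gives the time, the measured TCP pose, the force and the opening at its end, in the units of the state.
- ctrl.get_state(): the state, without advancing time (a new reading comes with each control period).
- ctrl.get_image(name): name is "scene" or "top" or "wrist"; returns a dict with "color" (480x640x3 uint8, red, green, blue), "range_z" (480x640 float32, m along the optical axis (not along the pixel's ray), 0 where there is no reading), "K" (3x3 intrinsics, pixels), "distortion" ([k1, k2, p1, p2, k3] as OpenCV has them; the pictures are not rectified), "R" (3x3) and "t" (3): a world point X has camera coordinates R X + t. Camera axes: x right, y down, z forward; pixel columns grow to the right and rows downward; lengths in m; the calibration is good to about 2 mm. A picture is of the moment at which its call begins.
- ctrl.close_job(): hands the job in, once; it reports no verdict.
The state is a dict: "time": time; "joint_positions": joint angles; "qd": joint speeds; "joint_torque": joint torques, N m; "position": TCP position; "tool_rot": TCP orientation; "ft_force": force on the tool from outside, world axes, zero at the start; "torque": the same for the moment, N m; "grip_width": opening from 0.0 (shut) to 1.0 (fully open).
Only numpy, scipy, OpenCV 4.12 (cv2) and the standard library are available. Lean on these libraries where they do the work, as an engineer would, in place of code of your own. Each camera call takes 0.05 s, during which the arm holds its last target. There are 200 camera calls.

## Task

Put the wooden foraging wheel, flange down, over the round post of the steel stand, turn it until the cross-shaped slot in it meshes with the splines of the shaft, and slide it down fully home so that it sits on the stand's shoulder with the spring cap pushed in. Keep holding the wheel pressed home when you finish - do not let go, the spring would lift it again before I can put the wing nut on. Leave the treat pot, the latch box and the mirror toy where they are.

Things in the scene. Friction and masses are not known exactly. Their poses are not given: they have to be found in the camera images.
- wheel_grip (a point): Foraging wheel: loose brown wooden piece, about 90 g, 50 mm tall, standing on the table. At the bottom a toothed flange 80 mm across, 10 mm thick; above it a smooth round hub 48 mm in diameter. This point is on its axis, 33 mm above its underside, a good height to grip the hub from above. z is up along the axis; x and y lie along the slots of its hole (see wheel_foot).
- wheel_foot (a point): Centre of the wheel's underside (axes as wheel_grip, 33 mm below it). Through the wheel's whole height runs a plus-shaped hole: two crossing slots, each 11 mm wide and 38 mm long, along its own x and y axes, so the fit repeats every quarter turn.
- stand: Steel stand, fixed to the table, round base 110 mm across, 8 mm high; origin at the centre of its underside. On it a drum 72 mm across with a flat top, the shoulder, at height 30 mm. From its middle rises a shaft: splined up to height 65 mm, above that a plain round post 11 mm in diameter, tapering from height 90 mm to 5 mm wide at its tip.
- stand_tip (a point): Tip of the post, on the stand's axis, 104 mm above the stand's underside. With the wheel fully home the post stands 24 mm out of the wheel's top.
- stand_seat (a point): Centre of the shoulder, 30 mm above the stand's underside: where wheel_foot is when fully home. Its x and y axes lie along the splines: flat-topped, forming a plus, each bar 7 mm wide and 32 mm end to end (2 mm play each side in the wheel's slots), reaching 35 mm above this point. A wheel that is not lined up rests on the spline tops.
- spring_cap (a joint): Travel in m of the spring cap, a dark ring 60 mm across round the splines: 0 when up (its top 12 mm above the shoulder), 0.012 when the wheel has pushed it level with the shoulder. It takes 4 N to start moving and 8 N at 0.012, so it lifts the wheel if that is let go.
- treat_pot: Bystander: white ceramic treat pot with a twist cap, 72 mm across, 80 mm tall. Origin at the centre of its underside.
- latch_box: Bystander: closed stainless steel latch box, 74 x 104 mm, 68 mm tall. Origin at the centre of its underside.
- mirror_toy: Bystander: green plastic mirror on a foot, 50 x 70 mm, 78 mm tall. Origin at the centre of its underside.
Things that resemble listed ones, but are neither listed nor needed, are in the scene too. Leave any orange look-alike of the stand alone.

How it is judged:
By the outcome, as a careful person would: the job done as asked, in the order asked, and still so for the second after the job is handed in, while the arm keeps its last pose, push and grip.
It also fails if it takes over 45 s, if anything falls off the work surface, if the arm or the gripper's body presses on something with over 40 N, if the wrist force passes 120 N, or if a joint passes its speed limit or range.

## Working session

There is one attempt and no reset: what is moved stays moved. The work goes in short steps, Python scripts to look and compute and a shell command to move; the robot and the scene stay as the last step left them, time stands still between calls to the robot, and variables do not carry over. Pictures are saved under pics/ and viewed, about 8 in all and at most 12, crops included, and the job is handed in when it is done.

```bash
mkdir -p pics; cat > h.py <<'E'
import numpy as np, cv2
from bench import ctrl
from scipy.spatial.transform import Rotation as Ro
def grab(n):
    im=ctrl.get_image(n)
    np.savez(f'pics/{n}.npz',**{k:np.array(v) for k,v in im.items()})
    return im
def load(n): return dict(np.load(f'pics/{n}.npz'))
def ray(im,uv):
    uv=np.array(uv,float).reshape(-1,1,2)
    p=cv2.undistortPoints(uv,im['K'],np.array(im['distortion'],float)).reshape(-1,2)
    d=np.c_[p,np.ones(len(p))]@im['R']; c=-im['R'].T@im['t']
    return c,d
def onplane(im,uv,z):
    c,d=ray(im,uv); return c+d*((z-c[2])/d[:,2])[:,None]
def cloud(im):
    v,u=np.mgrid[:480,:640]
    c,d=ray(im,np.c_[u.ravel(),v.ravel()])
    return (c+d*im['range_z'].reshape(-1,1)).reshape(480,640,3)
def proj(im,X):
    return cv2.projectPoints(np.array(X,float).reshape(-1,1,3),cv2.Rodrigues(im['R'])[0],np.array(im['t'],float),im['K'],np.array(im['distortion'],float))[0].reshape(-1,2)
def save(im,f,crop=None,s=1):
    c=im['color'][...,::-1]
    if crop: c=c[crop[1]:crop[3],crop[0]:crop[2]]
    cv2.imwrite('pics/'+f,cv2.resize(c,None,fx=s,fy=s,interpolation=cv2.INTER_CUBIC))
E
python3 - <<'E'
from h import *
for n in('top','scene'):
    im=grab(n); save(im,n+'0.png')
    print(n,-im['R'].T@im['t'],im['K'][0,0])
s=ctrl.get_state(); print({k:np.round(v,3) for k,v in s.items()},Ro.from_rotvec(s['tool_rot']).as_matrix().round(3),ctrl.grip_depth)
E
```

```text
top [ 0.47556141 -0.05785961  1.46068803] 612.1852513221974
scene [ 1.00356664 -0.57106582  0.89981533] 545.846760777426
{'time': np.float64(0.1), 'joint_positions': array([-1.089,  0.322, -0.07 ,  1.452,  0.023,  1.371, -0.057]), 'qd': array([ 0.   , -0.002,  0.   , -0.004, -0.001, -0.001,  0.   ]), 'joint_torque': array([-0.0000e+00, -4.9258e+01, -4.0600e-01, -3.1340e+01, -6.4000e-02,
        4.0000e-02,  0.0000e+00]), 'position': array([0.293, 0.58 , 0.222]), 'tool_rot': array([-7.280e-01, -3.056e+00,  3.000e-03]), 'ft_force': array([ 0.86 ,  0.068, -0.031]), 'torque': array([-0.038,  0.009, -0.017]), 'grip_width': np.float64(1.004)} [[-0.893  0.451 -0.001]
 [ 0.451  0.893 -0.002]
 [-0.    -0.002 -1.   ]] 0.0187
```

View pics/top0.png

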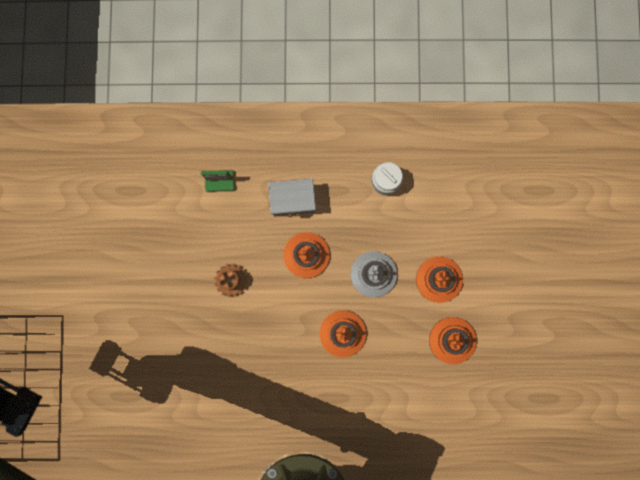

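View pics/scene0.png

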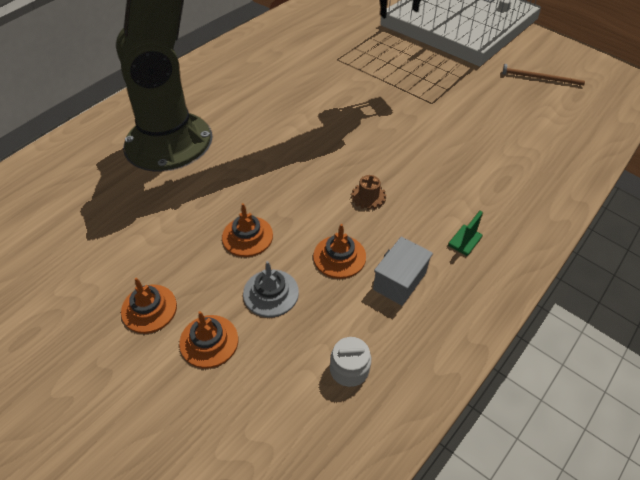

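Top view: the wheel is at (230,280), the only brown toothed piece. There are five stand-shaped things: grey at (374,273), and orange at (307,255), (344,333), (440,279) and (453,340). The grey steel one fits the description and the orange ones are the look-alikes. In the scene view the wheel is at (368,190) and the stand at (270,290).

```bash
python3 - <<'E'
from h import *
im=load('top'); hsv=cv2.cvtColor(im['color'],cv2.COLOR_RGB2HSV); P=cloud(im)
for nm,c,hs in(('wheel',(230,280),(0,.01,.05)),('stand',(374,273),(.008,.03,.104))):
    u,v=c; w=P[v-28:v+28,u-28:u+28].reshape(-1,3)
    g=onplane(im,[c],hs[0])[0]; print(nm,'guess',g.round(3))
    for lo,hi in((.004,.016),(.02,.034),(.035,.056),(.056,.12)):
        q=w[(w[:,2]>lo)&(w[:,2]<hi)]
        if len(q)>4: 
            (cx,cy),r=cv2.minEnclosingCircle(q[:,:2].astype(np.float32)); print(lo,hi,len(q),'mean',q.mean(0).round(4),'circ',round(cx,4),round(cy,4),round(r,4))
# grey base ellipse
m=((hsv[...,1]<60)&(hsv[...,2]>60)).astype(np.uint8); m[:235]=0;m[312:]=0;m[:,:340]=0;m[:,405:]=0
cs=max(cv2.findContours(m,0,1)[0],key=cv2.contourArea); e=cv2.fitEllipse(cv2.convexHull(cs)); print(e,onplane(im,[e[0]],.008))
a=cv2.resize(im['color'][245:315,195:265],(400,400),interpolation=cv2.INTER_CUBIC)
b=cv2.resize(im['color'][238:308,339:409],(400,400),interpolation=cv2.INTER_CUBIC)
s=load('scene')['color']
c=cv2.resize(s[155:215,328:408],(400,300),interpolation=cv2.INTER_CUBIC); d=cv2.resize(s[255:315,230:310],(400,300),interpolation=cv2.INTER_CUBIC)
cv2.imwrite('pics/c1.png',np.vstack([np.hstack([a,b])[:300] if 0 else cv2.resize(np.hstack([a,b]),(600,300)),cv2.resize(np.hstack([c,d]),(600,225))])[...,::-1])
E
```

```text
wheel guess [0.516 0.175 0.   ]
0.004 0.016 632 mean [0.5166 0.1704 0.008 ] circ 0.5189 0.1778 0.0901
0.02 0.034 38 mean [0.5177 0.1676 0.0272] circ 0.5168 0.169 0.0228
0.035 0.056 237 mean [0.5172 0.1719 0.0485] circ 0.517 0.1727 0.0245
stand guess [ 0.533 -0.169  0.008]
0.004 0.016 989 mean [ 0.5322 -0.1652  0.0089] circ 0.5378 -0.1679 0.0884
0.02 0.034 352 mean [ 0.5313 -0.1654  0.0293] circ 0.5323 -0.1668 0.036
0.035 0.056 295 mean [ 0.5319 -0.1663  0.0416] circ 0.5336 -0.1698 0.034
0.056 0.12 84 mean [ 0.5317 -0.1665  0.0725] circ 0.5327 -0.1668 0.0162
((373.3971252441406, 273.8133544921875), (45.622474670410156, 46.40829849243164), 90.38516998291016) [[ 0.53092523 -0.16736459  0.008     ]]
```

View pics/c1.png

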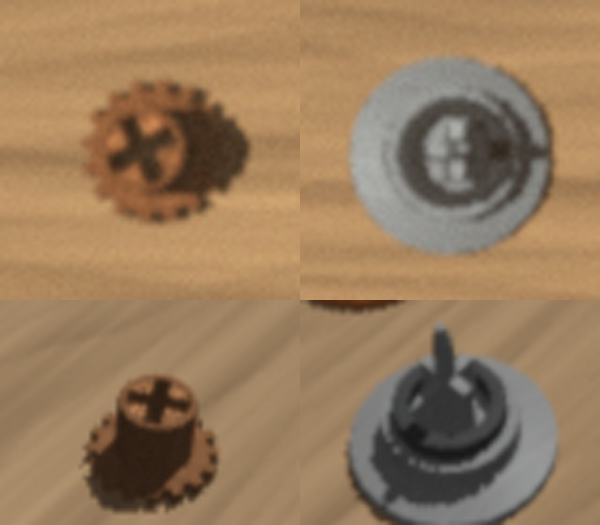

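The crop confirms it: the brown wheel has a plus-shaped hole and the grey stand has a dark cap. Wheel is at (0.517, 0.172) with its top at 0.0485. Stand is at (0.532, -0.167), radii as given. I'm moving over the wheel for a wrist view.

```bash
python3 -m inch '[[1,-50,-34,0,0],[1,-50,-34,0,0],[1,-50,-34,0,0],[1,-50,-34,0,0],[1,-50,-34,0,0]]' 20; python3 -m inch '[[1,-50,-34,0,0],[1,-50,-34,0,0],[1,-30,-20,0,0],[1,0,0,0,0]]'
cat > st.py <<'E'
from h import *
import sys
s=ctrl.get_state(); T=Ro.from_rotvec(s['tool_rot']).as_matrix(); p=np.array(s['position'])
print('t',s['time'],'p',p.round(4),'x',T[:,0].round(3),'z',T[:,2].round(3),'F',np.round(s['ft_force'],1),'M',np.round(s['torque'],2),'w',round(s['grip_width'],3),'q7',round(s['joint_positions'][6],2))
if len(sys.argv)>3: print('tool mm to target',((np.array(sys.argv[1:4],float)-p)@T*1000).round(1))
E
python3 st.py .517 .172 .2; python3 -c "
from h import *
im=grab('wrist'); save(im,'w1.png'); print(-im['R'].T@im['t'])"
```

```text
time: 0.72
position: [0.4391, 0.3126, 0.2179]
tool_rot: [-0.709, -3.056, 0.006]
ft_force: [1.3, 1.0, -0.3]
grip_width: 1.003
time: 1.23
position: [0.5205, 0.1645, 0.2169]
tool_rot: [-0.725, -3.052, 0.01]
ft_force: [-0.2, -0.5, 0.5]
grip_width: 1.0
t 1.225 p [0.5205 0.1645 0.2169] x [-0.893  0.45   0.003] z [-0.006 -0.005 -1.   ] F [-0.2 -0.5  0.5] M [ 0.09  0.   -0.04] w 1.0 q7 0.77
tool mm to target [ 6.4  5.3 16.9]
[0.45013569 0.20161615 0.37821321]
```

View pics/w1.png

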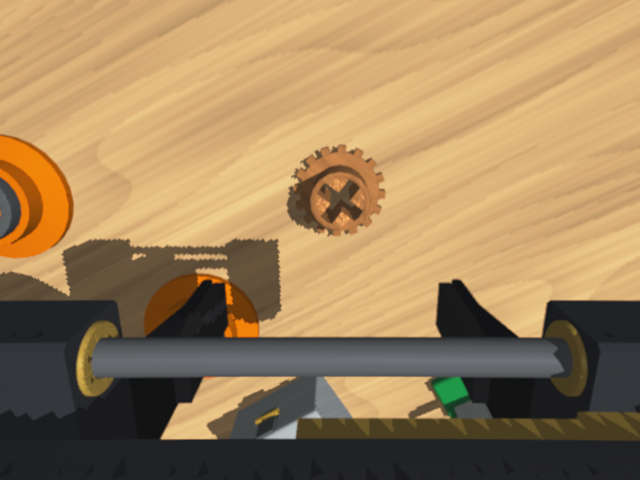

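The wrist view shows the wheel with its hub top at (342,200) and its dark plus slot clear. I'm measuring centre and slot angle.

```bash
cat > plus.py <<'E'
from h import *
def ang4(xy,w=None):
    # angle mod 90deg of plus from 4th harmonic, radius-weighted
    r=np.hypot(*xy.T); a=np.arctan2(xy[:,1],xy[:,0])
    h=(np.exp(4j*a)*(w if w is not None else 1)).sum(); return np.degrees(np.angle(h))/4, abs(h)/len(a)
E
python3 - <<'E'
from plus import *
im=load('wrist'); P=cloud(im); g=cv2.cvtColor(im['color'],cv2.COLOR_RGB2GRAY)
w=P[130:250,270:400].reshape(-1,3); q=w[(w[:,2]>.043)&(w[:,2]<.06)]
(cx,cy),r=cv2.minEnclosingCircle(q[:,:2].astype(np.float32)); print('top',q.mean(0),cx,cy,r)
# top-plane pixels via plane z=.05
v,u=np.mgrid[150:250,290:400]; uv=np.c_[u.ravel(),v.ravel()]
X=onplane(im,uv,.05)[:,:2]; gg=g[uv[:,1],uv[:,0]]
fl=w[(w[:,2]>.005)&(w[:,2]<.014)]
c=np.array([cx,cy])
for it in range(4):
    d=X-c; R=np.hypot(*d.T); sel=(R<.0185)&(gg<85)
    c=c+.0*d[sel].mean(0)
    print(sel.sum(),'slotcentroid',X[sel].mean(0).round(4)); break
for th in(70,85,100):
  for cc in (c,X[sel].mean(0)):
    d=X-cc; R=np.hypot(*d.T); s=(R>.009)&(R<.0185)&(gg<th); print(th,cc,ang4(d[s]))
k=im['K']; print('tool y ang',np.degrees(np.arctan2(.893,.45)))
E
```

```text
top [0.5165628  0.17267773 0.04843983] 0.5171080231666565 0.17241021990776062 0.024274474009871483
809 slotcentroid [0.5176 0.1738]
70 [0.51710802 0.17241022] (np.float64(26.107038482265143), np.float64(0.7403758932706992))
70 [0.51758775 0.17382628] (np.float64(25.104928636377792), np.float64(0.7816470352519835))
85 [0.51710802 0.17241022] (np.float64(26.49108011485462), np.float64(0.6691865595201444))
85 [0.51758775 0.17382628] (np.float64(25.774863255399005), np.float64(0.6645916838206763))
100 [0.51710802 0.17241022] (np.float64(26.338828017076924), np.float64(0.6348740832938844))
100 [0.51758775 0.17382628] (np.float64(26.679259211322353), np.float64(0.5938209509842638))
tool y ang 63.25557979503466
```

```bash
python3 -m inch '[[1,7,6,50,0],[1,0,0,50,0],[1,0,0,30,0],[1,0,0,0,0]]' 25 >/dev/null; python3 st.py .517 .1725 .014
```

```text
t 1.775 p [0.5122 0.1826 0.0835] x [-0.899  0.438  0.006] z [-0.007 -0.    -1.   ] F [-0.5 -0.5  1.6] M [-0.   -0.06 -0.02] w 1.0 q7 0.77
tool mm to target [-9.2 -6.7 69.5]
```

```bash
python3 -m inch '[[1,-9,-7,20,0],[1,0,0,0,0],[1,0,0,0,0]]' >/dev/null; python3 st.py .517 .1725 .014
```

```text
t 2.15 p [0.5183 0.1773 0.0675] x [-0.901  0.434  0.004] z [-0.003  0.004 -1.   ] F [-0.2  1.1 -0. ] M [-0.03  0.03  0.  ] w 0.997 q7 0.8
tool mm to target [-1.1 -5.  53.4]
```

```bash
python3 -m inch '[[1,-1,-5,20,0],[1,0,0,12,0],[1,0,0,0,0]]' >/dev/null; python3 st.py .517 .1725 .014
```

```text
t 2.525 p [0.5194 0.1758 0.0391] x [-0.902  0.432 -0.   ] z [ 0.004  0.008 -1.   ] F [-0.  -0.3  0. ] M [ 0.02  0.01 -0.  ] w 0.997 q7 0.82
tool mm to target [ 0.8 -4.3 25.1]
```

```bash
python3 -m inch '[[1,1,-5,14,0],[1,0,-1,9,0],[1,0,0,2,0]]' >/dev/null; python3 st.py .517 .1725 .014
```

```text
t 2.9 p [0.5167 0.1715 0.0138] x [-0.902  0.431 -0.001] z [ 0.006  0.009 -1.   ] F [0.2 0.1 0.5] M [-0.01 -0.01 -0.  ] w 1.002 q7 0.83
tool mm to target [ 0.1  1.1 -0.2]
```

```bash
python3 -m inch '[[-1,0,0,0,0],[-1,0,0,0,0],[-1,0,0,0,0],[-1,0,0,0,0]]' 30 >/dev/null; python3 st.py; python3 -m inch '[[-1,0,0,-20,0],[-1,0,0,-50,0],[-1,0,0,-50,0],[-1,0,0,-40,0],[-1,0,0,0,0]]'>/dev/null; python3 st.py .532 -.167 .19
```

```text
t 3.4 p [0.5171 0.1717 0.0142] x [-0.902  0.431 -0.002] z [ 0.006  0.009 -1.   ] F [-0.8 -0.2 -0.1] M [ 0.01 -0.   -0.02] w 0.631 q7 0.83
t 4.025 p [0.5153 0.17   0.1782] x [-0.902  0.431 -0.   ] z [ 0.004  0.008 -1.   ] F [ 0.9  0.1 -0.7] M [-0.    0.01 -0.04] w 0.53 q7 0.79
tool mm to target [-160.4 -296.7  -14.5]
```

Grasp width is 0.53 × 87 = 46 mm, which matches the 48 mm hub. I'm going beside the stand for a wrist view.

```bash
python3 -m inch '[[-1,-30,-42,-5,0],[-1,-30,-42,-5,0],[-1,-30,-42,-5,0],[-1,-30,-42,0,0],[-1,-30,-42,0,0]]'>/dev/null; python3 -m inch '[[-1,-30,-42,0,0],[-1,-30,-42,0,0],[-1,0,0,0,0],[-1,0,0,0,0]]'>/dev/null; python3 st.py .532 -.167 .19;python3 -c "
from h import *
im=grab('wrist'); save(im,'w2.png'); print(-im['R'].T@im['t'])
print(proj(im,[[.532,-.167,.03],[.532,-.167,.104]]))"
```

```text
t 5.15 p [ 0.5745 -0.1939  0.1785] x [-0.904  0.427  0.014] z [-0.011  0.008 -1.   ] F [ 0.  1. -0.] M [-0.03  0.    0.1 ] w 0.533 q7 1.53
tool mm to target [ 50.1   6.2 -10.8]
[ 0.50417413 -0.16080994  0.3407321 ]
[[339.19105179 150.0778714 ]
 [341.85674151 162.37138172]]
```

View pics/w2.png

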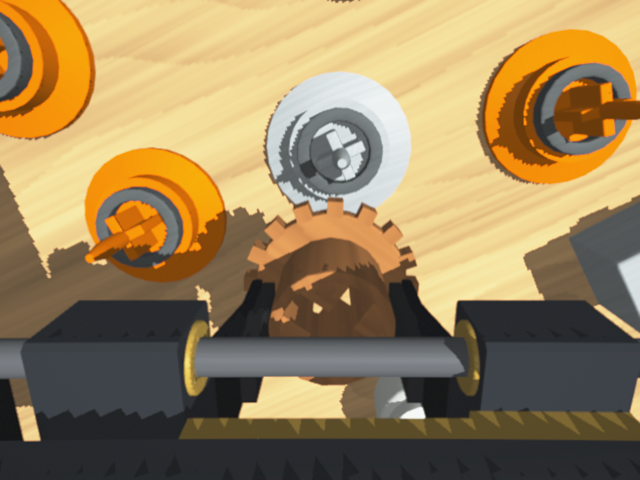

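The stand is viewed almost along its axis: tip about (342,160), splines about (340,150). The wheel is held at about (335,290). I'm measuring the spline angle, stand centre and held wheel from depth.

```bash
python3 - <<'E'
from plus import *
im=load('wrist'); P=cloud(im)
w=P[70:215,260:420].reshape(-1,3)
for lo,hi in((.004,.012),(.026,.034),(.038,.046),(.06,.068),(.08,.11)):
    q=w[(w[:,2]>lo)&(w[:,2]<hi)&(np.hypot(w[:,0]-.532,w[:,1]+.167)<.06)]
    (cx,cy),r=cv2.minEnclosingCircle(q[:,:2].astype(np.float32)); print(lo,len(q),q.mean(0).round(4),'circ',round(cx,4),round(cy,4),round(r,4))
q=w[(w[:,2]>.058)&(w[:,2]<.072)&(np.hypot(w[:,0]-.532,w[:,1]+.167)<.025)]
for c in((.532,-.167),(cx,cy)):
    d=q[:,:2]-c; s=np.hypot(*d.T)>.008; print('spline ang',c,ang4(d[s]),s.sum())
hull=cv2.minAreaRect(q[:,:2].astype(np.float32)); print(hull)
h=P[200:380,240:420].reshape(-1,3); h=h[h[:,2]>.12]
print('held z pct',np.percentile(h[:,2],[5,50,95,99]))
big=cv2.resize(im['color'][100:200,270:400],(650,500),interpolation=cv2.INTER_CUBIC); z=np.clip((P[100:200,270:400,2])/.11*255,0,255).astype(np.uint8)
hb=im['color'][240:340,260:410]
zz=cv2.applyColorMap(cv2.resize(z,(390,300),interpolation=cv2.INTER_NEAREST),cv2.COLORMAP_JET)[...,::-1]
cv2.imwrite('pics/c2.png',np.vstack([np.hstack([cv2.resize(big,(390,300)),zz]),cv2.resize(hb,(780,300),interpolation=cv2.INTER_CUBIC)[:, :]])[...,::-1])
E
```

```text
0.004 7738 [ 0.524  -0.1637  0.0087] circ 0.5324 -0.1673 0.055
0.026 3701 [ 0.5291 -0.1662  0.029 ] circ 0.5325 -0.1673 0.0362
0.038 3028 [ 0.5312 -0.1668  0.0407] circ 0.5321 -0.1672 0.0299
0.06 706 [ 0.5311 -0.1669  0.0638] circ 0.5319 -0.1671 0.0162
0.08 296 [ 0.531  -0.1669  0.096 ] circ 0.5322 -0.1672 0.0055
spline ang (0.532, -0.167) (np.float64(-0.8288477600745355), np.float64(0.75021854745302)) 573
spline ang (0.5321584939956665, -0.16717995703220367) (np.float64(-0.8087564097844026), np.float64(0.7475990959250406)) 575
((0.5320317149162292, -0.16709312796592712), (0.026226352900266647, 0.026383619755506516), 43.174400329589844)
held z pct [0.15785303 0.19685966 0.26558732 0.26635747]
```

View pics/c2.png

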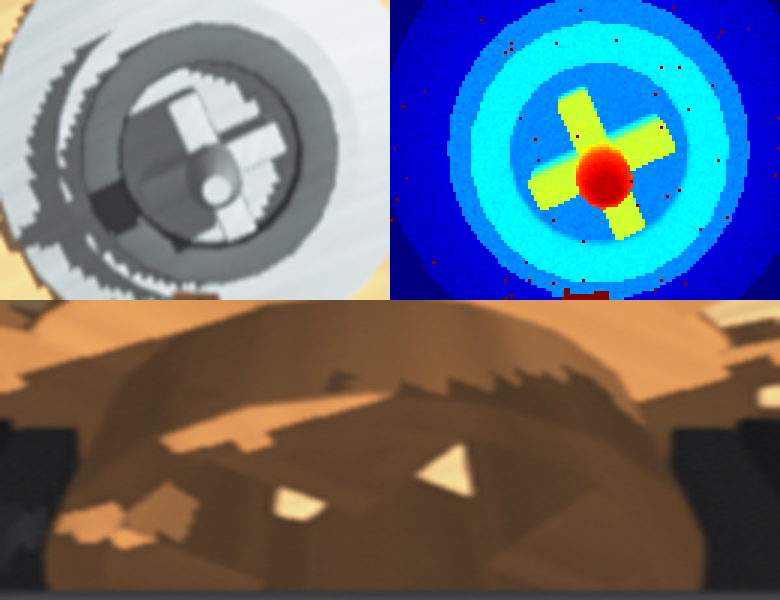

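The centre is (0.532, -0.167) and all five heights agree. The splines lie at about -1° and the wheel slots at about 26.4°, so I turn the tool about +0.475 rad (world -27°).

```bash
python3 -m inch '[[-1,16,2,0,0.158],[-1,16,2,0,0.158],[-1,16,2,0,0.158],[-1,0,0,0,0],[-1,0,0,0,0]]'>/dev/null; python3 st.py .532 -.167 .135
```

```text
t 5.825 p [ 0.5374 -0.1546  0.1776] x [-0.61   0.792  0.016] z [-0.013  0.01  -1.   ] F [-0.  -0.  -0.6] M [-0.04 -0.04 -0.02] w 0.532 q7 0.98
tool mm to target [ -7.2 -11.7  42.5]
```

```bash
python3 -m inch '[[-1,-7,-12,15,0],[-1,0,0,15,0],[-1,0,0,0,0],[-1,0,0,0,0]]'>/dev/null; python3 st.py .532 -.167 .118
```

```text
t 6.325 p [ 0.531  -0.1697  0.1442] x [-0.611  0.792  0.016] z [-0.015  0.009 -1.   ] F [-0.1 -0.2 -0.8] M [-0.08 -0.01 -0.03] w 0.533 q7 1.03
tool mm to target [ 1.1  2.6 26.2]
```

```bash
python3 -m inch '[[-1,1,3,8,0],[-1,0,0,6,0],[-1,0,0,0,0],[-1,0,0,0,0]]'>/dev/null; python3 st.py .532 -.167 .118;python3 -c "
from h import *
im=grab('wrist'); a=im['color'][150:390,170:490]; s=grab('scene'); b=s['color'][200:340,190:350]
cv2.imwrite('pics/c3.png',np.hstack([cv2.resize(a,(400,300)),cv2.resize(b,(343,300),interpolation=cv2.INTER_CUBIC)])[...,::-1])
print(proj(s,[[.532,-.167,.104]])); P=cloud(s); w=P[180:320,200:340].reshape(-1,3)
hsv=cv2.cvtColor(s['color'],cv2.COLOR_RGB2HSV)"
```

```text
t 6.825 p [ 0.5333 -0.1663  0.1296] x [-0.612  0.791  0.016] z [-0.014  0.009 -1.   ] F [-0.7 -0.7 -0.6] M [-0.09 -0.01 -0.  ] w 0.533 q7 1.03
tool mm to target [ 0.1 -1.5 11.6]
[[266.3334308  261.08473485]]
```

View pics/c3.png

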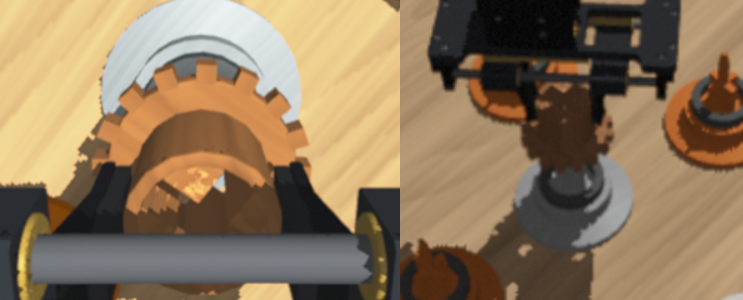

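The wheel hangs level and centred over the post in both crops, and the gap to the stand is clear in the right crop. I'm lowering it in small steps.

```bash
python3 -m inch '[[-1,0,-2,8,0],[-1,0,0,8,0],[-1,0,0,8,0],[-1,0,0,0,0]]'>/dev/null; python3 st.py .532 -.167 .082
```

```text
t 7.425 p [ 0.5309 -0.1674  0.1037] x [-0.612  0.791  0.016] z [-0.015  0.009 -1.   ] F [-0.5  0.3 -0.7] M [-0.09  0.    0.06] w 0.535 q7 1.04
tool mm to target [-0.7  1.2 21.7]
```

```bash
python3 -m inch '[[-1,-1,1,8,0],[-1,0,0,8,0],[-1,0,0,0,0]]'>/dev/null; python3 st.py .532 -.167 .079;python3 -m inch '[[-1,0,0,4,0],[-1,0,0,4,0],[-1,0,0,0,0]]'>/dev/null; python3 st.py .532 -.167 .044
```

```text
t 7.8 p [ 0.5323 -0.1674  0.0865] x [-0.612  0.791  0.016] z [-0.015  0.009 -1.   ] F [ 0.1  1.1 -1.1] M [-0.04  0.01 -0.02] w 0.537 q7 1.06
tool mm to target [0.4 0.1 7.5]
t 8.175 p [ 0.5324 -0.1674  0.0782] x [-0.612  0.791  0.016] z [-0.014  0.009 -1.   ] F [-0.  -0.9 -0.4] M [-0.06 -0.04  0.01] w 0.533 q7 1.06
tool mm to target [-0.   0.1 34.2]
```

```bash
python3 -m inch '[[-1,0,0,4,0],[-1,0,0,4,0],[-1,0,0,0,0]]' 40 >/dev/null; python3 st.py .532 -.167 .044
```

```text
t 8.55 p [ 0.5327 -0.1674  0.0705] x [-0.612  0.791  0.015] z [-0.013  0.009 -1.   ] F [-2.1  1.5  3.1] M [ 0.12  0.34 -0.01] w 0.535 q7 1.07
tool mm to target [ 0.4 -0.2 26.5]
```

```bash
python3 -m inch '[[-1,0,0,3,0],[-1,0,0,3,0],[-1,0,0,0,0]]' >/dev/null; python3 st.py .532 -.167 .044
```

```text
t 8.925 p [ 0.5329 -0.1674  0.0653] x [-0.612  0.791  0.015] z [-0.013  0.01  -1.   ] F [-2.1  0.6  4.9] M [0.06 0.45 0.07] w 0.535 q7 1.07
tool mm to target [ 0.6 -0.3 21.3]
```

```bash
cat > chk.py <<'E'
from plus import *
import sys
im=grab('wrist'); P=cloud(im); p=np.array(ctrl.get_state()['position'])
R=np.hypot(P[...,0]-p[0],P[...,1]-p[1]); z=P[...,2]
h=z[(R<.024)&(z>p[2]+.02)&(z<p[2]+.05)]; f=(R>.029)&(R<.039)&(z>p[2]-.02)&(z<p[2]+.012)
print('n',len(h),'hub top rel TCP mm (exp 36)',np.round((np.percentile(h,[10,50,90])-p[2])*1e3,1),'flange top rel TCP (exp -4)',np.round((np.percentile(z[f],[10,50,90])-p[2])*1e3,1))
ff=P[f]; A=np.c_[ff[:,:2]-p[:2],np.ones(len(ff))]; print('flange tilt',np.linalg.lstsq(A,ff[:,2],rcond=None)[0].round(3))
if len(sys.argv)>1:
    s=grab('scene'); a=im['color'][150:390,170:490]; b=s['color'][200:340,190:350]
    cv2.imwrite('pics/'+sys.argv[1],np.hstack([cv2.resize(a,(400,300)),cv2.resize(b,(400,350),interpolation=cv2.INTER_CUBIC)[:300]])[...,::-1])
E
python3 chk.py c4.png
```

```text
n 2935 hub top rel TCP mm (exp 36) [20.1 20.6 28.1] flange top rel TCP (exp -4) [-19.8 -19.2   1.2]
flange tilt [ 0.253 -0.254  0.057]
```

View pics/c4.png

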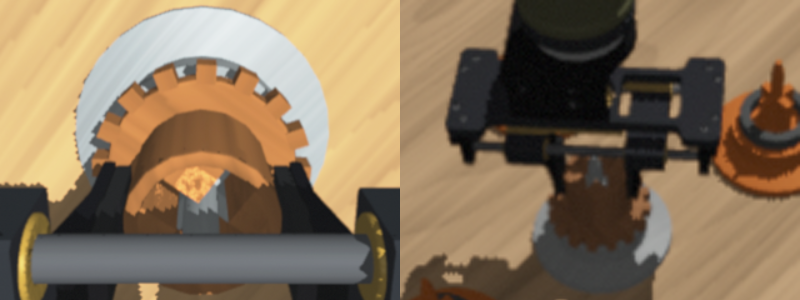

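```bash
cat > z.py <<'E'
from h import *
im=load('wrist'); P=cloud(im)
for n,(u,v) in dict(fl=(334,222),flL=(270,250),flR=(395,250),hubrim=(290,282),hubR=(377,282),hubtop=(334,274)).items():
    print(n,np.median(P[v-2:v+3,u-2:u+3].reshape(-1,3),0).round(4))
E
python3 z.py
```

```text
fl [ 0.515  -0.1424  0.0459]
flL [ 0.5004 -0.17    0.0463]
flR [ 0.5444 -0.1363  0.0452]
hubrim [ 0.5103 -0.1626  0.0827]
hubR [ 0.5369 -0.1445  0.078 ]
hubtop [ 0.5203 -0.1494  0.0859]
```

The wheel sits about 15 mm lower in the grip than planned, because the lift began while the fingers were still closing. Flange top at 0.046 and hub top at 0.086 both put the underside at 0.036: it is meshed, level and already compressing the cap (4.9 N). It needs about 6 mm more.

```bash
python3 -m inch '[[-1,0,0,4,0],[-1,0,0,4,0],[-1,0,0,1,0]]' 60 >/dev/null; python3 st.py .532 -.167 .059; python3 -c "
from h import *
grab('wrist')"; python3 z.py
```

```text
t 9.4 p [ 0.533  -0.1675  0.0592] x [-0.611  0.791  0.016] z [-0.012  0.011 -1.   ] F [-4.2  1.8 10.3] M [0.17 0.91 0.04] w 0.533 q7 1.08
tool mm to target [ 1.  -0.5  0.3]
fl [ 0.5153 -0.1425  0.0396]
flL [ 0.5005 -0.17    0.04  ]
flR [ 0.545  -0.1362  0.0389]
hubrim [ 0.5105 -0.1629  0.0765]
hubR [ 0.5374 -0.1447  0.0715]
hubtop [ 0.5204 -0.1495  0.0795]
```

```bash
python3 -m inch '[[-1,1,0,2,0],[-1,0,0,2,0],[-1,0,0,1,0]]' 60 >/dev/null; python3 st.py .532 -.167 .059; python3 -c "
from h import *
grab('wrist')"; python3 z.py|head -3
```

```text
t 9.825 p [ 0.533  -0.1676  0.0593] x [-0.611  0.792  0.016] z [-0.01   0.013 -1.   ] F [-3.3  0.9  7.3] M [0.04 0.66 0.01] w 0.535 q7 1.08
tool mm to target [ 1.1 -0.4  0.3]
fl [ 0.5153 -0.1425  0.0399]
flL [ 0.5006 -0.17    0.0399]
flR [ 0.5449 -0.1362  0.0389]
```

```bash
python3 -m inch '[[-1,1,0,4,0],[-1,0,0,4,0],[-1,0,0,4,0]]' 60 >/dev/null; python3 st.py .532 -.167 .059; python3 -c "
from h import *
grab('wrist')"; python3 z.py|head -3
```

```text
t 10.25 p [ 0.5328 -0.1674  0.0589] x [-0.61   0.792  0.02 ] z [-0.009  0.018 -1.   ] F [-13.5   4.   30.9] M [0.67 2.7  0.08] w 0.528 q7 1.08
tool mm to target [ 0.8 -0.4 -0.1]
fl [ 0.5152 -0.1423  0.0393]
flL [ 0.5005 -0.1697  0.0393]
flR [ 0.5447 -0.1361  0.0387]
```

Hard stop: the force jumped to 31 N with no further travel, and the flange top is at the home height of 40 mm. I'm relaxing to a moderate push and checking that it holds.

```bash
python3 -m inch '[[-1,0.5,0,2.5,0],[-1,0,0,2.5,0]]' >/dev/null; python3 st.py; for i in 1 2 3 4 5 6; do python3 -c "
from h import *
grab('scene')" ; done; python3 st.py .532 -.167 .059; python3 chk.py c5.png >/dev/null; python3 z.py
```

```text
t 10.55 p [ 0.533  -0.1676  0.0591] x [-0.61   0.792  0.021] z [-0.008  0.02  -1.   ] F [-8.5  2.8 20.6] M [0.42 1.86 0.01] w 0.528 q7 1.09
t 10.85 p [ 0.533  -0.1675  0.059 ] x [-0.61   0.792  0.021] z [-0.008  0.02  -1.   ] F [-9.9  3.4 20.4] M [ 0.33  1.78 -0.03] w 0.533 q7 1.09
tool mm to target [ 1.  -0.4  0.1]
fl [ 0.5153 -0.1422  0.0396]
flL [ 0.5007 -0.17    0.0396]
flR [ 0.5451 -0.1361  0.0389]
hubrim [ 0.5104 -0.1627  0.0761]
hubR [ 0.537  -0.1447  0.072 ]
hubtop [ 0.5203 -0.1497  0.0794]
```

View pics/c5.png

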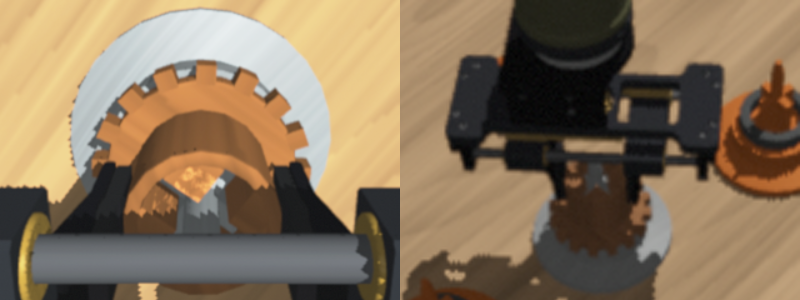

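The flange sits flat on the drum and the push holds steady at 20 N. Handing in.

```bash
python3 -c "
from bench import ctrl
print(ctrl.close_job())"; python3 st.py
```

```text
the job is handed in; nothing more can be done
None
the job is handed in; nothing more can be done
```

The wheel is on the steel stand, meshed with the splines and fully home. The gripper is still holding it down with about 20 N of push and a 60 N grip, and I handed the job in at about 11 s.

**Last checks:**
- **Seating:** the flange top measured 39–40 mm at three points, against 40 mm when home. Pressing to 31 N gave no further travel, so it is on a hard stop.
- **Holding:** after easing to 20 N, height and force stayed steady for the 0.3 s I watched.
- **Spring cap:** I didn't read its travel directly. That it is pushed in follows from the flange height.

**Not as planned:**
- **Grip height:** the wheel slipped about 15 mm in the grip, most likely because the lift began before the fingers had closed fully. The pads therefore hold the top of the hub rather than the planned height. It did not slip further under the push.
- **Side force:** about 10 N sideways remained at the end, because the tool sits roughly 1 mm off the stand's axis.
- **Bystanders:** the arm stayed clear of the treat pot, latch box, mirror toy and orange look-alikes, but I did not measure them again afterwards.

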